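# Clamp the degassing pot in its jig with the eccentric

## Robot

A 6-joint arm with a two-finger parallel gripper is mounted at the origin on the work surface. World frame = base frame: x ahead of the robot, y to its left, z up, the work surface at z = 0. Lengths are in m, angles in rad, forces in N, time in s.
With the tool pointing down it reaches from about 0.375 to 0.9 m from the base axis. Payload 3.1 kg.
Tool frame: the origin (TCP) lies between the finger pads; the fingertips stand 22 mm ahead of it and the grasp point (between the pads) lies 3 mm ahead of it; z points along the fingers, y is the line along which they close (so a half turn about z gives the same grasp; the last joint's range is limited). The gripper opens to 87 mm and grips with 3 to 60 N. Pads are 19 mm wide; open, the fingers measure 117 mm over their backs; the gripper's body (75 mm by 190 mm) begins 51 mm behind the grasp point.
Start: joints at [1.012, 0.527, 1.433, -0, 1.181, -0.178], TCP at [0.232, 0.58, 0.218] pointing down, gripper open.
Joint ranges: [-3.08, 3.08], [-0.75, 2.2], [0.22, 2.44], [-1.43, 4.57], [0, 2.65], [-2.85, 2.85]. Speed limits (rad/s): [2.79, 2.79, 3.14, 3.14, 3.14, 3.14].

## Interface

Orientations are given as a unit quaternion [x, y, z, w].
In Python, from rig import get_obs, camera, get_calibration, hand_in, cut_out gives the robot as it stands.
- The arm moves only by the shell command python3 -m inch 'ROWS' [OPENING] [FORCE]. ROWS is JSON, one flat list of numbers, 6 for each row, row after row: the shift along the tool's x, y, z scaled (see below), then the turn, a rotation vector about the tool's x, y, z scaled (see below). A call has 1 to 20 rows; each row is the pose to reach, as a shift and turn from the pose commanded when the call began, along the tool's axes at that moment; what a row does not reach only later rows make up. The controller multiplies each number of a shift by 0.08 m and each number of a turn by 90 degrees. A row lasts 1/12 s, in which the tool goes at most 41.7 mm and 7.16 degrees, less where a joint would pass 70% of its speed; a pose out of reach is approached as far as the arm can. A call with a number of a shift or a turn outside -1 to 1 is refused whole. A call with a gripper value outside its range is refused whole. OPENING is the finger opening in mm, from 0 to 87, set as the call begins (- or left out, the last holds). The fingers move at their own pace and stop on an object; FORCE is the grip in N (left out, the last holds). Time passes only in rows, so rows that repeat a pose let the fingers close. It gives the time, the measured TCP pose, the force, the opening and the grip force at its end, in the units of the state.
- get_obs(): the state, without advancing time (a new reading comes with each control period).
- camera(name): name is "side" or "top" or "wrist"; returns the picture (400x640x3 uint8, red, green, blue); there is no depth.
- get_calibration(name): a dict with "vertical_fov" (degrees; the focal length in pixels is half the picture's height over the tangent of half this angle, whatever the lens; pixels are square), "cx", "cy" (the principal point, pixels), "T" (4x4, takes a point from camera to world coordinates). Camera axes: x right, y down, z forward; pixel columns grow to the right and rows downward; lengths in m; the calibration is good to about 2 mm. A picture is of the moment at which its call begins: read the wrist's pose just before it. get_calibration takes no time and is no camera call; for the wrist camera it gives the pose at the moment of the call.
- hand_in(): hands the job in; it is judged then, once.
Trained networks look in the newest picture that a camera, given by its name, has taken for a name from the list of things; names that differ only in an ending like _2 or _b are one class to them, and where a whole thing is asked for, a point or a joint stands for the part that bears it (a point fixed in the world has none). Each returns a list of dicts, best first, with "conf" (0 to 1); they miss things now and then, are a little off and sometimes report something else, mostly with a low value. They report only what shows in the picture. A call takes as long as a camera call. They do not tell look-alikes from the thing itself.
- cut_out(camera, thing): "region" (400x640 bool, what is visible of it) and "bbox" ([left, top, right, bottom] in pixels, round what is visible of it).
The state is a dict: "time": time; "q": joint angles; "joint_velocities": joint speeds; "joint_torque": joint torques, N m; "position": TCP position; "tool_rot": TCP orientation; "ft_force": force on the tool from outside, world axes, zero at the start; "moment": the same for the moment, N m; "grip_width": finger opening in m; "grip_force": force on a finger pad.
Only numpy, scipy, OpenCV 4.12 (cv2) and the standard library are available. Lean on these libraries where they do the work, as an engineer would, in place of code of your own. Each camera call takes 0.05 s, during which the arm holds its last target. There are 200 camera calls.

## Task

Slide the lidded steel pot across the plywood jig board, without lifting or tipping it, from the marked rectangle into the marked ring in the corner of the two wooden cleats. Then turn the tee handle of the wooden eccentric clockwise (seen from above) until its off-centre lobe bears snugly on the side of the pot and keeps it pressed home, not so hard that it dents the pot, and let go. Leave the bottle, the canister and the wood offcut standing where they are.

Things in the scene. Friction and masses are not known exactly. Their poses are not given: they have to be found in the camera images.
- board: Fixed plywood jig board, 300 x 420 mm, 18 mm thick, flat on the bench. Origin on its underside (z = 0; top at 18 mm); x points away from the robot at yaw 0, z up. It spans x -140 to 160, y -210 to 210 mm in its own frame. The marked rectangle where the pot starts is at x -75 to 95, y 15 to 190 mm. The pot enters the corner along the board's -y, between far cleat and eccentric.
- home (a point): Centre of the painted ring on the board's top, at board (55, -85) mm: where the pot's axis is when the pot touches both cleats. Axes as the board's.
- far_cleat (a point): Middle of the far cleat's top: a wooden bar fixed on the board, 170 mm along the board's y, 30 mm thick, 34 mm tall above the board; its inner face, 15 mm nearer the robot, is at board x = 115 mm, from y = -155 to 15 mm.
- end_cleat (a point): Middle of the end cleat's top: a wooden bar fixed on the board, 130 mm along the board's x, 30 mm thick, 34 mm tall above the board; its inner face is at board y = -145 mm, from x = -20 to 110 mm.
- pot_center (a point): Centre of the pot, 23 mm above its flat underside: a loose, low, round steel pot, 120 mm diameter, 38 mm tall, with a fastened grey lid on top of it (lid top 46 mm above the underside); mass 0.6 to 0.9 kg. Its z axis is the pot's axis. Pushed fast or high up it may tip.
- pot_handle (a point): Point to grasp on the upright bar fixed on the lid, on the pot's axis, 70 mm above its underside. The bar is 56 mm long along this point's x, 18 mm thick along its y, and stands from 46 to 88 mm above the pot's underside. Two brass caps, 8 mm tall, stand on the lid beyond the bar's ends.
- cam_grip (a point): Centre of the eccentric's black tee handle, on its upright pivot axis at board (-54.5, -85) mm, 92 mm above the board's top. The bar is 62 mm long along this point's x, 18 mm thick along its y, from 74 to 110 mm above the board's top, on a 24 mm stem. This point's +x points to the lobe.
- cam_disc (a point): Centre of the eccentric's dark wooden disc: 40 mm radius, 24 mm thick (8 to 32 mm above the board's top). It is 16 mm off the pivot, along cam_grip's +x, and swings round the pivot with the tee handle above it.
- cam (a joint): Angle of the eccentric, rad: grows clockwise seen from above, from 0 (lobe 135 degrees counter-clockwise from the board's +x) to a stop at 2.1. Starts at 0 to 0.5. With the pot home the disc meets it at about 1.48, closing 12 mm per rad; 0.02 to 0.06 rad more is snug (0.3 to 0.9 N m), 0.15 more dents the pot. Friction 0.15 N m; it stays where left, easing back up to 0.05.
- bottle: Bystander: white plastic bottle, 60 mm diameter, 170 mm tall, on the bench beside the board; origin under its centre.
- canister: Bystander: blue jar with a white cap, 76 mm diameter, 150 mm tall, on the bench beside the board; origin under its centre.
- offcut: Bystander: plain wood block 130 x 60 x 45 mm (long along its x), on the bench beside the board; origin under its centre.
There are look-alikes about, which are no part of the job. There is more than one size of the part that bears pot_center; the job needs the largest.

How it is judged:
On the way, in this order (a step that is already met when the one before it is completed fails the run):
1. the pot has been slid into the ring between the cleats (axis within 10 mm of the ring's centre), the eccentric not yet turned up to it (horizontal distance between pot_center and home below 0.01 m and value of joint cam below 1 rad), for 0.2 s.
2. the eccentric's lobe bears on the pot with more than 4 N (contact force between cam and pot above 4 N), for 0.2 s.
At the end, for the whole second after the job is handed in: The pot stands still and upright (within 0.06 rad) with its axis within 6 mm of the centre of the ring, and the eccentric, let go, presses on it with more than 4 N (horizontal distance between pot_center and home below 0.006 m and contact force between cam and pot above 4 N and angle between pot_center's own z axis and vertical below 0.06 rad and linear speed of pot below 0.01 m/s); the robot touches nothing.
It fails at once if the pot is lifted more than 10 mm off the board (z of pot_center in the frame of board above 0.051 m).
It fails at once if the pot is tipped more than 0.2 rad (angle between pot_center's own z axis and vertical above 0.2 rad).
It fails at once if a bystander is moved more than 30 mm (distance of any of bottle, canister, offcut from where it was at the start of the episode above 0.03 m).
It fails at once if the eccentric is forced against the pot with more than 250 N, which dents it (contact force between cam and pot above 250 N).
It also fails if it takes over 54 s, if anything falls off the work surface, if the arm or the gripper's body presses on something with over 40 N, if the wrist force passes 120 N, or if a joint passes its speed limit or range.

## Working session

There is one attempt and no reset: what is moved stays moved. The work goes in short steps, Python scripts to look and compute and a shell command to move; the robot and the scene stay as the last step left them, time stands still between calls to the robot, and variables do not carry over. Pictures are saved under pics/ and viewed, at most 10 in all, crops included, and the job is handed in when it is done.

```bash
mkdir -p pics; ls; python3 - <<'E'
from rig import *
import cv2,numpy as np
o=get_obs();print({k:np.round(v,3).tolist() for k,v in o.items()})
a=camera("top");b=camera("side")
cv2.imwrite("pics/top.png",a[:,:,::-1]);cv2.imwrite("pics/side.png",b[:,:,::-1])
for c in("top","side"):
    k=get_calibration(c);print(c,k)
    for t in("board","pot_center","cam_grip","cam_disc","pot_handle"):
        print(t,[(round(r["conf"],2),np.round(r["bbox"]).tolist()) for r in cut_out(c,t)])
E
```

```text
pics
{'time': 0.0, 'q': [1.012, 0.528, 1.434, -0.0, 1.181, -0.179], 'joint_velocities': [-0.0, 0.001, 0.0, 0.0, 0.001, -0.0], 'joint_torque': [-0.002, -44.005, -17.659, 0.063, 0.058, -0.0], 'position': [0.232, 0.58, 0.217], 'tool_rot': [0.189, 0.982, -0.001, -0.0], 'ft_force': [-0.302, 0.072, 0.794], 'moment': [0.026, 0.005, -0.029], 'grip_force': 0.0, 'grip_width': 0.087}
top {'vertical_fov': 47.592856398280205, 'cx': 316.5140848316239, 'cy': 195.50898104626717, 'T': array([[ 0.02503032, -0.98191386,  0.18766632,  0.325545  ],
       [-0.99962879, -0.0266043 , -0.0058727 ,  0.04779921],
       [ 0.01075921, -0.18744966, -0.98221528,  1.4079777 ],
       [ 0.        ,  0.        ,  0.        ,  1.        ]])}
board [(0.82, [253.0, 142.0, 394.0, 253.0])]
pot_center [(0.86, [277.0, 171.0, 316.0, 211.0]), (0.83, [281.0, 111.0, 304.0, 135.0]), (0.71, [287.0, 260.0, 311.0, 286.0])]
cam_grip [(0.73, [332.0, 206.0, 362.0, 236.0]), (0.22, [250.0, 146.0, 396.0, 250.0])]
cam_disc [(0.68, [333.0, 208.0, 360.0, 233.0])]
pot_handle [(0.96, [277.0, 170.0, 318.0, 208.0]), (0.88, [280.0, 104.0, 305.
[... 157 characters left out ...]
0.72774231, -0.53258115,  0.432144  ,  0.15766297],
       [-0.68571094, -0.57771372,  0.44277236, -0.39674784],
       [ 0.0138433 , -0.61855005, -0.78562344,  0.86944271],
       [ 0.        ,  0.        ,  0.        ,  1.        ]])}
board [(0.98, [221.0, 142.0, 427.0, 332.0])]
pot_center [(0.97, [197.0, 244.0, 236.0, 279.0]), (0.8, [277.0, 167.0, 325.0, 220.0]), (0.66, [345.0, 138.0, 372.0, 163.0]), (0.37, [245.0, 91.0, 278.0, 150.0])]
cam_grip [(0.9, [295.0, 228.0, 334.0, 271.0])]
cam_disc [(0.75, [296.0, 228.0, 337.0, 272.0])]
pot_handle [(0.89, [202.0, 243.0, 237.0, 283.0]), (0.72, [342.0, 135.0, 372.0, 160.0]), (0.7, [387.0, 285.0, 448.0, 355.0]), (0.6, [276.0, 170.0, 325.0, 219.0])]
```

```bash
python3 - <<'E'
import cv2
a=cv2.imread("pics/top.png")[95:295,220:430];b=cv2.imread("pics/side.png")[80:380,170:470]
a=cv2.resize(a,(630,600),interpolation=cv2.INTER_CUBIC)
cv2.imwrite("pics/topc.png",a);cv2.imwrite("pics/sidec.png",cv2.resize(b,(600,600),interpolation=cv2.INTER_CUBIC))
E
```

```text
(no output)
```

View pics/topc.png

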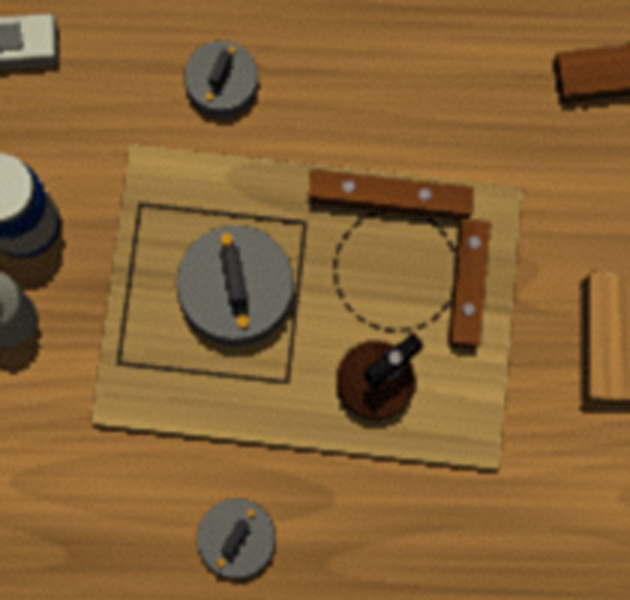

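View pics/sidec.png

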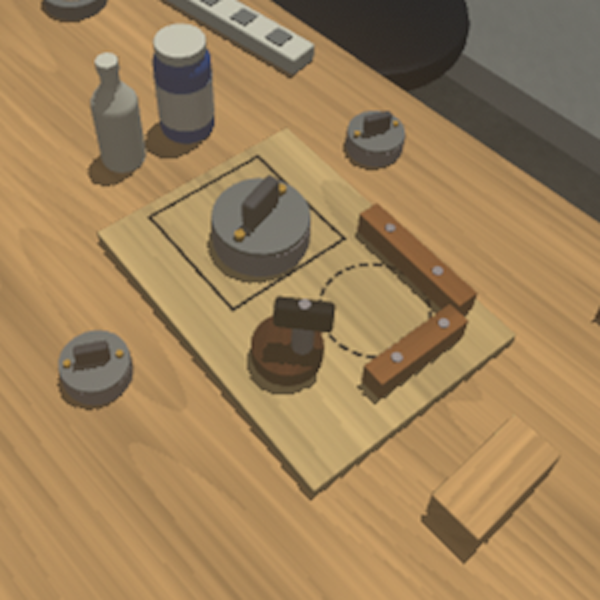

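The top crop (3x, offset 220,95) shows the board corners at about (130,147), (521,188), (498,469) and (94,427). The big pot's lid centre is near (235,284), with caps at (227,240) and (243,322). The tee bar runs (367,375) to (422,342) and the disc is near (376,380). The bottle and canister are to the left and the offcut to the right.

```bash
cat >h.py <<'E'
from rig import *
import numpy as np,cv2
from scipy.spatial.transform import Rotation as R
def ray(cal,uv,z,shape=(400,640)):
    f=shape[0]/2/np.tan(np.radians(cal["vertical_fov"])/2)
    d=cal["T"][:3,:3]@np.array([(uv[0]-cal["cx"])/f,(uv[1]-cal["cy"])/f,1]);p=cal["T"][:3,3]
    return (p+d*(z-p[2])/d[2])[:2]
def proj(cal,P):
    f=200/np.tan(np.radians(cal["vertical_fov"])/2);T=np.linalg.inv(cal["T"])
    q=T[:3,:3]@np.asarray(P)+T[:3,3];return np.array([cal["cx"]+f*q[0]/q[2],cal["cy"]+f*q[1]/q[2]])
def fit(b,w): # 2D rigid b->w
    b=np.array(b);w=np.array(w);bc=b.mean(0);wc=w.mean(0);H=(b-bc).T@(w-wc)
    a=np.arctan2(H[0,1]-H[1,0],H[0,0]+H[1,1]);M=np.array([[np.cos(a),-np.sin(a)],[np.sin(a),np.cos(a)]])
    return a,M,wc-M@bc
E
python3 - <<'E'
from h import *
c=get_calibration("top");g=lambda x,y,z:ray(c,((x+.5)/3+220-.5,(y+.5)/3+95-.5),z)
b=[(.16,.21),(.16,-.21),(-.14,-.21),(-.14,.21)]
w=[g(130,147,.018),g(521,188,.018),g(498,469,.018),g(94,427,.018)]
a,M,t=fit(b,w);print("yaw",np.degrees(a),"t",t,"res",[np.round(1e3*(M@p+t-q),1) for p,q in zip(np.array(b),w)])
W=lambda x,y:M@np.array([x,y])+t
print("home",W(.055,-.085),"pivot",W(-.0545,-.085))
print("ring px",g(394,272,.018))
pl=g(235,283,.064);c1=g(227,240,.072);c2=g(243,322,.072)
print("pot",pl,(c1+c2)/2,"capang",np.degrees(np.arctan2(*(c1-c2)[::-1])), "board",M.T@(pl-t))
t1=g(367,375,.128);t2=g(422,342,.128);print("tee",(t1+t2)/2,np.degrees(np.arctan2(*(t2-t1)[::-1])),np.linalg.norm(t1-t2))
print("screw",g(395,357,.128),"disc",g(376,381,.05))
for n in("bottle","canister","offcut"): print(n,[(r["conf"],g(*(((np.array(r["bbox"][:2])+r["bbox"][2:])/2-[220,95])*3),.08)) for r in cut_out("top",n)])
o=get_obs();T=get_calibration("wrist")["T"];print(R.from_quat(o["tool_rot"]).as_matrix().round(3),T.round(3))
E
```

```text
yaw -4.55332481711796 t [0.57915872 0.01917795] res [array([0.7, 1.7]), array([ 0.8, -1.4]), array([-1.4, -3.1]), array([-0.1,  2.8])]
home [ 0.62723725 -0.06992006] pivot [ 0.51808284 -0.0612272 ]
ring px [ 0.62652923 -0.06782262]
pot [0.60084632 0.09623284] [0.60149067 0.09606491] capang 12.675251379313178 board [0.01550201 0.07853341]
tee [ 0.51864312 -0.06011975] -57.521099150548814 0.061640830533860776
screw [ 0.52005561 -0.06051476] disc [ 0.50701005 -0.04825486]
bottle [(0.98, array([0.56371542, 0.32848801]))]
canister [(0.77, array([0.6650937 , 0.33118591]))]
offcut [(0.94, array([ 0.55275945, -0.28483349]))]
[[-0.928  0.372  0.   ]
 [ 0.372  0.928  0.   ]
 [-0.     0.    -1.   ]] [[ 0.371  0.888  0.27   0.158]
 [ 0.928 -0.356 -0.107  0.611]
 [ 0.001  0.291 -0.957  0.386]
 [ 0.     0.     0.     1.   ]]
```

```bash
A='[-1,-0.6,0,0,0,0,-1,-0.6,0,0,0,0,-1,-0.6,0,0,0,0]'
python3 -m inch '[-1,-0.6,0,0,0,0,-1,-0.6,0,0,0,0,-1,-0.6,0,0,0,0]' 60 30
python3 -m inch '[-1,-0.6,0,0,0,0,-1,-0.6,0,0,0,0,-1,-0.6,0,0,0,0]'
python3 -m inch '[-1,-0.6,0,0,0,0,-1,-0.6,0,0,0,0,-1,-0.6,0,0,0,0]'
python3 -m inch '[-1,-0.6,0,0,0,0,-1,-0.6,0,0,0,0,-1,-0.6,0,0,0,0]'
python3 -m inch '[-1,-0.6,0,0,0,0,-1,-0.6,0,0,0,0,-1,-0.6,0,0,0,0]'
python3 -m inch '[-1,-0.6,0,0,0,0,-1,-0.6,0,0,0,0,-1,-0.6,0,0,0,0]'
python3 -m inch '[-0.5,-0.3,0,0,0,-0.08,-0.5,-0.3,0,0,0,-0.16,-0.5,-0.3,0,0,0,-0.24,-0.5,-0.3,0,0,0,-0.32,-0.5,-0.3,0,0,0,-0.383,-0.5,-0.3,0,0,0,-0.383,-0.5,-0.3,0,0,0,-0.383]'
python3 - <<'E'
from h import *
o=get_obs();print(o["position"],R.from_quat(o["tool_rot"]).as_matrix().round(3).tolist(),o["q"])
im=camera("wrist");c=get_calibration("wrist");np.save("wc.npy",c["T"])
cv2.imwrite("pics/w1.png",im[:,:,::-1])
for p in[(.601,.096,.064),(.627,-.07,.018),(.518,-.061,.128)]:print(proj(c,p))
E
```

```text
time: 1.0
position: [0.2909, 0.5021, 0.2174]
tool_rot: [0.19, 0.982, -0.002, 0.001]
ft_force: [-1.2, 0.0, 0.2]
grip_width: 0.0739
grip_force: 0.0
time: 1.25
position: [0.3479, 0.428, 0.2177]
tool_rot: [0.191, 0.982, -0.001, 0.001]
ft_force: [-0.5, -0.5, -0.1]
grip_width: 0.0617
grip_force: 0.0
time: 1.5
position: [0.4048, 0.3542, 0.2178]
tool_rot: [0.191, 0.982, -0.0, 0.001]
ft_force: [-0.7, 1.1, -0.5]
grip_width: 0.0604
grip_force: 0.0
time: 1.75
position: [0.4617, 0.28, 0.2179]
tool_rot: [0.191, 0.982, -0.0, 0.002]
ft_force: [-0.1, 0.5, 0.3]
grip_width: 0.0601
grip_force: 0.0
time: 2.0
position: [0.5185, 0.2056, 0.2179]
tool_rot: [0.191, 0.982, -0.0, 0.002]
ft_force: [0.3, -0.8, 0.4]
grip_width: 0.0599
grip_force: 0.0
time: 2.25
position: [0.575, 0.1311, 0.2179]
tool_rot: [0.191, 0.982, -0.0, 0.002]
ft_force: [0.1, 0.8, 0.1]
grip_width: 0.06
grip_force: 0.0
time: 2.83
position: [0.5987, 0.0985, 0.2175]
tool_rot: [-0.109, 0.994, 0.0, -0.0]
ft_force: [-0.4, -0.8, -0.4]
grip_width: 0.0597
grip_force: 0.0
[0.5987041  0.09845516 0.21747469] [[-0.976, -0.217, -0.0], [-0.217, 0.976, 0.001], [0.0, 0.001, -1.0]] [-2.13148960e-02  5.02934983e-01  1.48001012e+00  6.78847695e-04
  1.15909740e+00 -1.81097617e+00]
[314.05404573 184.28427531]
[166.63084091 165.27444407]
[125.30175966  51.27698089]
```

View pics/w1.png

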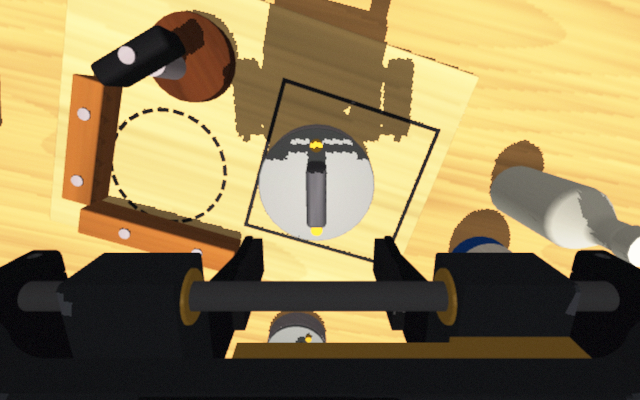

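The wrist picture shows the lid centre at about (316,182), the caps at (316,146) and (316,231), the ring centre near (168,165), and the tee screw near (127,56). All are close to prediction, and the bar lines up with the tool x axis.

```bash
python3 - <<'E'
from h import *
c=get_calibration("wrist");o=get_obs();M=R.from_quat(o["tool_rot"]).as_matrix()
c1=ray(c,(316,146),.072);c2=ray(c,(316,231),.072)
t=(c1+c2)/2;print("pot",t,ray(c,(316.5,182),.064),"ang",np.degrees(np.arctan2(*(c2-c1)[::-1])),"toolx",np.degrees(np.arctan2(-M[1,0],-M[0,0])))
print("ring",ray(c,(168.5,165.5),.018),"screw",ray(c,(127,56),.128),"tee ends",ray(c,(98,75),.11))
d=np.r_[t,.092]-o["position"];print("shift",(M.T@d/.08).round(3))
E
```

```text
pot [0.6044507 0.0988084] [0.5981452  0.09790161] ang 12.446874879977512 toolx 12.535795212761762
ring [ 0.62680086 -0.06790867] screw [ 0.52091766 -0.05964118] tee ends [ 0.53985286 -0.09102293]
shift [-0.072 -0.01   1.569]
```

```bash
python3 -m inch '[-0.03,0,0.5,0,0,0,-0.03,0,0.9,0,0,0,-0.03,0,0.9,0,0,0,-0.03,0,0.9,0,0,0]' 50 30 | head -2
python3 -m inch '[0,0,0.3,0,0,0,0,0,0.5,0,0,0,0,0,0.66,0,0,0,0,0,0.66,0,0,0,0,0,0.66,0,0,0]'
python3 -m inch '[0,0,0,0,0,0,0,0,0,0,0,0,0,0,0,0,0,0,0,0,0,0,0,0,0,0,0,0,0,0,0,0,0,0,0,0,0,0,0,0,0,0,0,0,0,0,0,0]' 10 30
python3 - <<'E'
from h import *
o=get_obs();M=R.from_quat(o["tool_rot"]).as_matrix();print(o["ft_force"],o["moment"])
for t in[(.627,.0),(.627,-.069)]:print((M.T@(np.r_[t,o["position"][2]]-o["position"])/.08).round(3))
E
```

```text
time: 3.22
position: [0.5998, 0.0983, 0.1441]
time: 3.63
position: [0.6025, 0.098, 0.0943]
tool_rot: [-0.11, 0.994, -0.0, 0.001]
ft_force: [0.9, 0.7, 0.8]
grip_width: 0.0502
grip_force: 0.0
time: 4.3
position: [0.6016, 0.0976, 0.0931]
tool_rot: [-0.11, 0.994, -0.0, 0.0]
ft_force: [-0.6, -0.9, 2.4]
grip_width: 0.0174
grip_force: 30.0
[-0.62634319 -0.89933963  2.38041258] [-0.19792901  0.06793869 -0.01909516]
[-4.20e-02 -1.26e+00  1.00e-03]
[ 1.470e-01 -2.101e+00  1.000e-03]
```

```bash
python3 -m inch '[-0.02,-0.1,0,0,0,0,-0.04,-0.2,0,0,0,0,-0.06,-0.3,0,0,0,0,-0.08,-0.4,0,0,0,0,-0.1,-0.5,0,0,0,0,-0.12,-0.6,0,0,0,0,-0.14,-0.7,0,0,0,0,-0.16,-0.8,0,0,0,0,-0.17,-0.9,0,0,0,0,-0.17,-0.9,0,0,0,0,-0.17,-0.9,0,0,0,0]'
python3 - <<'E'
from h import *
o=get_obs();M=R.from_quat(o["tool_rot"]).as_matrix();print(o["ft_force"],o["moment"])
for t in[(.6245,-.065),(.627,-.069)]:print((M.T@(np.r_[t,o["position"][2]]-o["position"])/.08).round(3))
im=camera("wrist");print(im.shape);cv2.imwrite("pics/w2.png",im[:,:,::-1])
E
```

```text
time: 5.22
position: [0.6306, 0.0304, 0.0931]
tool_rot: [-0.11, 0.994, -0.0, 0.0]
ft_force: [-1.1, -0.6, 3.9]
grip_width: 0.0178
grip_force: 30.0
[-1.07251278 -0.56893121  3.89204401] [0.00326361 0.14222074 0.01931844]
[ 0.335 -1.147  0.   ]
[ 0.316 -1.202  0.   ]
(400, 640, 3)
```

View pics/w2.png

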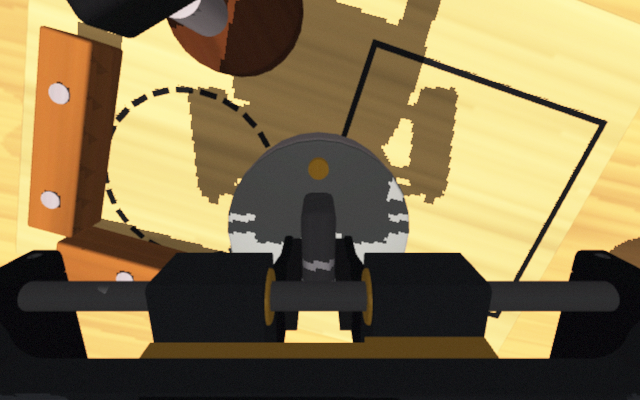

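The picture shows the pot held, with its cap at (318,169). It is at the ring's entry, clear of both the disc and the cleat, so I'll continue into the corner.

```bash
python3 -m inch '[0.03,-0.1,0,0,0,0,0.06,-0.2,0,0,0,0,0.09,-0.3,0,0,0,0,0.12,-0.4,0,0,0,0,0.15,-0.5,0,0,0,0,0.18,-0.6,0,0,0,0,0.21,-0.7,0,0,0,0,0.24,-0.8,0,0,0,0,0.27,-0.9,0,0,0,0,0.27,-0.9,0,0,0,0]'
python3 -m inch '[0.02,-0.06,0,0,0,0,0.03,-0.12,0,0,0,0,0.05,-0.18,0,0,0,0,0.07,-0.24,0,0,0,0,0.07,-0.24,0,0,0,0,0.07,-0.24,0,0,0,0]'
python3 - <<'E'
from h import *
o=get_obs();print(o["ft_force"],o["moment"],o["position"])
im=camera("top");cv2.imwrite("pics/t2.png",im[:,:,::-1])
E
```

```text
time: 6.1
position: [0.6255, -0.0447, 0.0931]
tool_rot: [-0.11, 0.994, 0.0, 0.001]
ft_force: [-1.0, 1.4, 4.2]
grip_width: 0.0175
grip_force: 30.0
time: 6.6
position: [0.6241, -0.0637, 0.0931]
tool_rot: [-0.11, 0.994, 0.0, 0.0]
ft_force: [0.0, 3.3, 4.7]
grip_width: 0.0175
grip_force: 30.0
[0.00622682 3.28031312 4.70106922] [0.58218161 0.03411399 0.023313  ] [ 0.62414057 -0.06368396  0.09308046]
```

```bash
for i in 1; do
python3 -m inch '[0.01,-0.024,0,0,0,0,0.01,-0.024,0,0,0,0,0.01,-0.024,0,0,0,0]' | grep -E "pos|ft_"
python3 -m inch '[0.01,-0.024,0,0,0,0,0.01,-0.024,0,0,0,0,0.01,-0.024,0,0,0,0]' | grep -E "pos|ft_"
python3 -m inch '[-0.024,-0.007,0,0,0,0,-0.024,-0.007,0,0,0,0,-0.024,-0.007,0,0,0,0]' | grep -E "pos|ft_"
python3 -m inch '[-0.024,-0.007,0,0,0,0,-0.024,-0.007,0,0,0,0,-0.024,-0.007,0,0,0,0]' | grep -E "pos|ft_"
done
```

```text
position: [0.6239, -0.0652, 0.0931]
ft_force: [0.3, 4.3, 4.6]
position: [0.6236, -0.0671, 0.0931]
ft_force: [1.0, 4.7, 5.0]
position: [0.6236, -0.0671, 0.0931]
ft_force: [-3.0, 4.6, 8.5]
position: [0.6236, -0.0671, 0.093]
ft_force: [-5.7, 4.0, 11.1]
```

```bash

python3 -m inch '[0.01,-0.024,0,0,0,0,0.01,-0.024,0,0,0,0,0.01,-0.024,0,0,0,0]' | grep -E "pos|ft_"
python3 -m inch '[0.01,-0.024,0,0,0,0,0.01,-0.024,0,0,0,0,0.01,-0.024,0,0,0,0]' | grep -E "pos|ft_"
python3 - <<'E'
from h import *
o=get_obs();print(o["moment"],o["position"],o["tool_rot"])
w=camera("wrist");t=camera("top")
t=cv2.resize(t[140:260,250:400],(800,640),interpolation=cv2.INTER_CUBIC)[:600]
cv2.imwrite("pics/t3.png",t[:,:,::-1]);cv2.imwrite("pics/w3.png",w[:,:,::-1])
E
```

```text
position: [0.6243, -0.0686, 0.0931]
ft_force: [-4.3, 6.3, 9.7]
position: [0.6247, -0.0692, 0.0932]
ft_force: [-2.7, 9.3, 9.4]
[ 1.63814448  0.48002905 -0.09133022] [ 0.62472993 -0.06922439  0.09315009] [-0.10983128  0.99394528  0.00280084 -0.00141989]
```

View pics/w3.png

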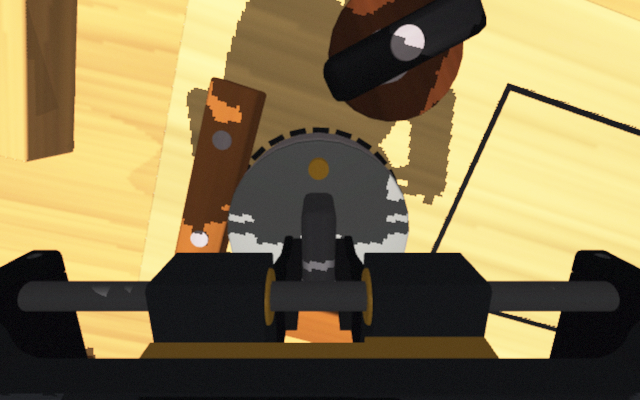

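The pot is visibly against the end cleat: the lid's edge is at the bar and the ring shows only at its near edge. Next I'll press it toward the far cleat.

```bash

python3 -m inch '[-0.024,-0.007,0,0,0,0,-0.024,-0.007,0,0,0,0,-0.024,-0.007,0,0,0,0]' | grep -E "pos|ft_"
python3 -m inch '[-0.024,-0.007,0,0,0,0,-0.024,-0.007,0,0,0,0,-0.024,-0.007,0,0,0,0]' | grep -E "pos|ft_"
python3 - <<'E'
from h import *
c=get_calibration("wrist");
from rig import camera
im=camera("wrist")
# lid outline: rays of visible lid edge in the wrist view, circle fit at lid-top height
g=im[200:235].astype(int)
r=cut_out("wrist","pot_center");print([(x["conf"],x["bbox"]) for x in r])
m=r[0]["region"];pts=[]
k=cv2.findContours(m.astype(np.uint8),0,1)[0];k=max(k,key=len)[:,0]
P=np.array([ray(c,p,.064) for p in k if p[1]<225])
A=np.c_[2*P,np.ones(len(P))];s=np.linalg.lstsq(A,(P**2).sum(1),rcond=None)[0];print("c",s[:2],"r",np.sqrt(s[2]+s[:2]@s[:2]))
print("cap",ray(c,(318,169),.072),get_obs()["position"])
E
```

```text
position: [0.6248, -0.0692, 0.0932]
ft_force: [-5.4, 8.7, 12.4]
position: [0.6249, -0.0692, 0.0932]
ft_force: [-9.2, 7.9, 14.9]
[(0.82, [226.8, 134.6, 410.1, 281.5])]
c [ 0.62116565 -0.06849033] r 0.05638738560005947
cap [ 0.58455706 -0.07708657] [ 0.62492811 -0.06920137  0.09320306]
```

View pics/t3.png

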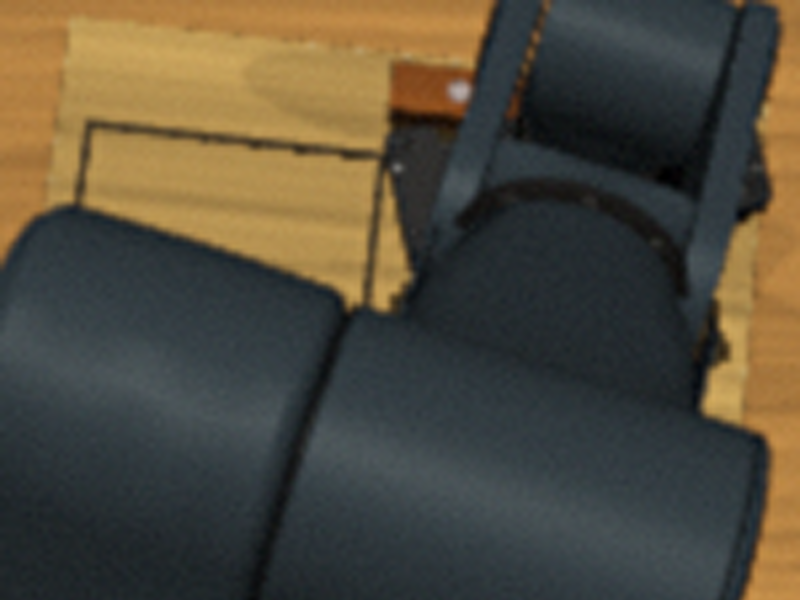

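The top view is hidden by the arm. But the pot stalls with 9 N in x and 8 N in y, so it is seated on both cleats. I'll release, rise and check.

```bash

python3 -m inch '[0,0,0,0,0,0,0,0,0,0,0,0,0,0,0,0,0,0,0,0,0,0,0,0,0,0,0,0,0,0]' 50 30| grep -E "pos|ft_|wid"
python3 -m inch '[0,0,-0.3,0,0,0,0,0,-0.6,0,0,0,0,0,-1,0,0,0,0,0,-1,0,0,0]' | grep -E "pos|ft_"
python3 -m inch '[0.9,0,-0.6,0,0,0.08,0.9,0,-0.6,0,0,0.16,0.9,0,-0.6,0,0,0.24,0.9,0,-0.6,0,0,0.32,0.9,0,-0.6,0,0,0.4,0.9,0,-0.6,0,0,0.48,0.9,0,-0.6,0,0,0.56,0.9,0,-0.6,0,0,0.64,0.9,0,-0.6,0,0,0.72,0.9,0,-0.6,0,0,0.78,0.9,0,-0.6,0,0,0.78,0.9,0,-0.6,0,0,0.78]' | grep -E "pos|ft_"
python3 - <<'E'
from h import *
o=get_obs();print(o["position"],R.from_quat(o["tool_rot"]).as_matrix().round(3).tolist(),o["q"])
im=camera("wrist");cv2.imwrite("pics/w4.png",im[:,:,::-1])
E
```

```text
position: [0.6307, -0.0737, 0.0923]
ft_force: [-0.9, 0.2, 0.7]
grip_width: 0.0429
position: [0.6348, -0.0748, 0.1788]
ft_force: [0.8, 0.0, 0.9]
position: [0.5602, -0.0892, 0.2205]
ft_force: [-0.1, 0.6, 0.1]
[ 0.56019351 -0.08920461  0.22045485] [[-0.539, 0.843, -0.0], [0.843, 0.539, -0.0], [-0.0, -0.0, -1.0]] [-3.54688887e-01  4.46252354e-01  1.57647197e+00 -3.49405755e-04
  1.11892460e+00 -9.23309456e-01]
```

View pics/w4.png

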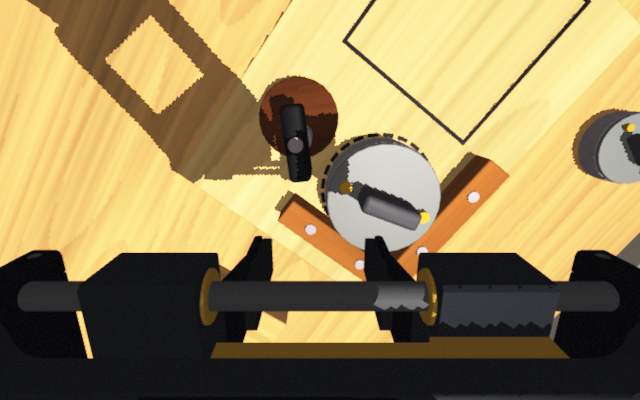

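The pot sits in the corner between both cleats (lid centre about (384,195), caps at (346,188) and (425,217)). The tee screw is at (295,146), with the bar from (291,103) to (299,182).

```bash
python3 - <<'E'
from h import *
c=get_calibration("wrist");o=get_obs();M=R.from_quat(o["tool_rot"]).as_matrix()
print("pot",(ray(c,(346,188),.072)+ray(c,(425,217),.072))/2,ray(c,(384,195),.064))
s=ray(c,(295,145.5),.129);a=ray(c,(291,103),.128);b=ray(c,(298.5,181),.128)
print("screw",s,"mid",(a+b)/2,"ang",np.degrees(np.arctan2(*(b-a)[::-1])),np.linalg.norm(b-a))
print("toolx ang",np.degrees(np.arctan2(M[1,0],M[0,0])))
for t in(s,(a+b)/2,(.5185,-.0605)): print((M.T@(np.r_[t,.113]-o["position"])/.08).round(3))
E
```

```text
pot [ 0.62871116 -0.06692388] [ 0.62486156 -0.06248949]
screw [ 0.52038759 -0.05900874] mid [ 0.51943004 -0.05775456] ang -53.03754665454805 0.06128873221629315
toolx ang 122.58444561215805
[ 0.585 -0.216  1.344]
[ 0.605 -0.218  1.344]
[ 0.582 -0.246  1.344]
```

```bash

python3 -m inch '[0.585,-0.22,0,0,0,0,0.585,-0.22,0.3,0,0,0,0.585,-0.22,0.7,0,0,0,0.585,-0.22,0.7,0,0,0]' 50 30| grep -E "pos|ft_|wid"
python3 -m inch '[0,0,0.3,0,0,0,0,0,0.5,0,0,0,0,0,0.645,0,0,0,0,0,0.645,0,0,0,0,0,0.645,0,0,0]' | grep -E "pos|ft_"
python3 -m inch '[0,0,0,0,0,0,0,0,0,0,0,0,0,0,0,0,0,0,0,0,0,0,0,0,0,0,0,0,0,0,0,0,0,0,0,0,0,0,0,0,0,0,0,0,0,0,0,0]' 10 25
python3 - <<'E'
from h import *
o=get_obs();M=R.from_quat(o["tool_rot"]).as_matrix();print(o["moment"],np.degrees(np.arctan2(M[1,0],M[0,0])))
E
```

```text
position: [0.516, -0.0573, 0.1607]
ft_force: [-1.4, -0.1, -0.6]
grip_width: 0.0501
position: [0.5208, -0.0592, 0.1135]
ft_force: [-0.5, 0.3, -0.4]
time: 12.07
position: [0.5197, -0.0592, 0.1135]
tool_rot: [0.481, 0.877, -0.001, -0.0]
ft_force: [-3.3, -1.7, 5.1]
grip_width: 0.0186
grip_force: 23.8
[-0.53899501  0.62635136  0.12894188] 122.50588481866106
```

```bash

python3 -m inch '[0,0,0,0,0,0.05,0,0,0,0,0,0.1,0,0,0,0,0,0.15,0,0,0,0,0,0.2,0,0,0,0,0,0.25,0,0,0,0,0,0.3,0,0,0,0,0,0.35,0,0,0,0,0,0.4,0,0,0,0,0,0.4]'
python3 - <<'E'
from h import *
o=get_obs();M=R.from_quat(o["tool_rot"]).as_matrix();print(o["moment"],np.degrees(np.arctan2(M[1,0],M[0,0])))
E
```

```text
time: 12.82
position: [0.5199, -0.059, 0.1135]
tool_rot: [0.729, 0.685, -0.0, -0.0]
ft_force: [-2.1, -1.9, 6.3]
grip_width: 0.0185
grip_force: 24.0
[-0.45882634  0.60342344  0.17140384] 86.39540690576688
```

```bash
cat >s.py <<'E'
from h import *
o=get_obs();M=R.from_quat(o["tool_rot"]).as_matrix();print("m",o["moment"].round(2),"cam",np.radians(130.45)-np.arctan2(M[1,0],M[0,0]))
E
python3 -m inch '[0,0,0,0,0,0.05,0,0,0,0,0,0.1,0,0,0,0,0,0.15,0,0,0,0,0,0.2,0,0,0,0,0,0.25,0,0,0,0,0,0.3,0,0,0,0,0,0.35,0,0,0,0,0,0.35]' 10 35|grep ft_;python3 s.py
python3 -m inch '[0,0,0,0,0,0.02,0,0,0,0,0,0.03,0,0,0,0,0,0.03]'|grep ft_;python3 s.py
python3 -m inch '[0,0,0,0,0,0.02,0,0,0,0,0,0.03,0,0,0,0,0,0.03]'|grep ft_;python3 s.py
```

```text
ft_force: [-1.8, -2.5, 4.4]
m [-0.42  0.55  0.04] cam 1.3181290802928092
ft_force: [-1.7, -2.4, 6.2]
m [-0.42  0.53  0.13] cam 1.3629680388877157
ft_force: [-2.0, -4.0, 5.5]
m [-0.48  0.54  0.11] cam 1.4102951071506917
```

Now small steps up to contact.

```bash

python3 -m inch '[0,0,0,0,0,0.01,0,0,0,0,0,0.02,0,0,0,0,0,0.02]'|grep ft_;python3 s.py
python3 -m inch '[0,0,0,0,0,0.01,0,0,0,0,0,0.02,0,0,0,0,0,0.02]'|grep ft_;python3 s.py
python3 -m inch '[0,0,0,0,0,0.01,0,0,0,0,0,0.01,0,0,0,0,0,0.01]'|grep ft_;python3 s.py
```

```text
ft_force: [-2.2, -2.1, 4.8]
m [-0.42  0.54  0.17] cam 1.4414434979929847
ft_force: [-2.4, -3.0, 4.8]
m [-0.4   0.48  0.29] cam 1.4721059656349582
ft_force: [-1.6, -2.2, 5.7]
m [-0.37  0.6   0.27] cam 1.4872830157238757
```

```bash

python3 -m inch '[0,0,0,0,0,0.01,0,0,0,0,0,0.01,0,0,0,0,0,0.01]'|grep ft_;python3 s.py
python3 -m inch '[0,0,0,0,0,0.01,0,0,0,0,0,0.01,0,0,0,0,0,0.01]'|grep ft_;python3 s.py
python3 -m inch '[0,0,0,0,0,0.01,0,0,0,0,0,0.01,0,0,0,0,0,0.01]'|grep ft_;python3 s.py
```

```text
ft_force: [-1.8, -1.6, 5.1]
m [-0.46  0.53  0.31] cam 1.5029927018065383
ft_force: [-2.5, -2.9, 4.7]
m [-0.37  0.53  0.36] cam 1.5187767080624255
ft_force: [-2.9, -2.5, 5.0]
m [-0.45  0.48  0.28] cam 1.534451754353042
```

```bash

python3 -m inch '[0,0,0,0,0,0.01,0,0,0,0,0,0.01,0,0,0,0,0,0.01]'|grep ft_;python3 s.py
python3 -m inch '[0,0,0,0,0,0.01,0,0,0,0,0,0.01,0,0,0,0,0,0.01]'|grep ft_;python3 s.py
python3 -m inch '[0,0,0,0,0,0.01,0,0,0,0,0,0.01,0,0,0,0,0,0.01]'|grep ft_;python3 s.py
```

```text
ft_force: [-2.5, -2.6, 5.4]
m [-0.41  0.54  0.33] cam 1.5501750239446348
ft_force: [-2.9, -1.8, 5.2]
m [-0.4   0.58  0.34] cam 1.5660335481950056
ft_force: [-3.0, -2.6, 5.0]
m [-0.38  0.5   0.28] cam 1.5816934901493003
```

```bash

python3 -m inch '[0,0,0,0,0,0.01,0,0,0,0,0,0.02,0,0,0,0,0,0.02]'|grep ft_;python3 s.py
python3 -m inch '[0,0,0,0,0,0.01,0,0,0,0,0,0.02,0,0,0,0,0,0.02]'|grep ft_;python3 s.py
```

```text
ft_force: [-1.9, -3.3, 5.1]
m [-0.36  0.54  0.58] cam 1.6125006577043672
ft_force: [-1.9, -0.9, 5.4]
m [-0.41  0.46  0.75] cam 1.6426622657483234
```

```bash

python3 -m inch '[0,0,0,0,0,0.01,0,0,0,0,0,0.01,0,0,0,0,0,0.01]'|grep ft_;python3 s.py
python3 -m inch '[0,0,0,0,0,0.01,0,0,0,0,0,0.01,0,0,0,0,0,0.01]'|grep ft_;python3 s.py
```

```text
ft_force: [-2.0, -1.3, 4.0]
m [-0.33  0.5   0.88] cam 1.6572675455522146
ft_force: [-1.7, -2.2, 5.2]
m [-0.35  0.5   1.07] cam 1.6723532449172072
```

Torque is about 1.07 N m, of which about 0.9 is on the pot. I'll let go, rise and check.

```bash

python3 -m inch '[0,0,0,0,0,0,0,0,0,0,0,0,0,0,0,0,0,0,0,0,0,0,0,0,0,0,0,0,0,0,0,0,0,0,0,0]' 50| grep -E "pos|ft_|wid"
python3 -m inch '[0,0,-0.3,0,0,0,0,0,-0.6,0,0,0,0,0,-1,0,0,0,0,0,-1,0,0,0]' | grep -E "pos|ft_"
python3 -m inch '[0,0,-0.3,0,0,0,0,0,-0.6,0,0,0,0,0,-0.6,0,0,0,0,0,-0.6,0,0,0]' | grep -E "pos|ft_"
python3 s.py
python3 - <<'E'
from h import *
o=get_obs();im=camera("wrist");c=get_calibration("wrist");cv2.imwrite("pics/w5.png",im[:,:,::-1])
print(o["time"],proj(c,(.627,-.069,.064)),proj(c,(.5195,-.0595,.128)))
E
```

```text
position: [0.5202, -0.0587, 0.1129]
ft_force: [0.3, 0.0, -0.8]
grip_width: 0.0473
position: [0.5239, -0.0598, 0.1982]
ft_force: [0.9, -1.2, 1.2]
position: [0.5209, -0.059, 0.242]
ft_force: [-0.1, -0.0, -0.1]
m [-0.12  0.12  0.05] cam 1.678977205850718
18.4 [387.4403087   98.50582629] [319.48724263 196.01042851]
```

View pics/w5.png

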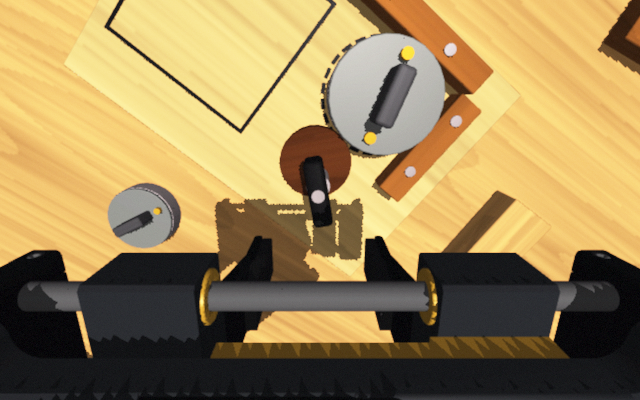

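The pot is in the corner (caps at (408,53) and (370,138)). The disc's edge at about (345,140) touches it, and the tee runs from (312,158) to (321,226). I'll check the numbers.

```bash
python3 - <<'E'
from h import *
c=get_calibration("wrist")
p1=(ray(c,(408,53),.072)+ray(c,(370,138),.072))/2
a=ray(c,(312,158),.128);b=ray(c,(321.5,225),.128);d=a-b
ang=np.degrees(np.arctan2(d[1],d[0]))
print("pot",p1,ray(c,(386,94),.064),"lobe",ang,"cam",np.radians(130.45-ang),np.linalg.norm(d))
r=cut_out("wrist","pot_center");print([(x["conf"],x["bbox"]) for x in r])
k=cv2.findContours(r[0]["region"].astype(np.uint8),0,1)[0];k=max(k,key=len)[:,0]
ce,_=cv2.minEnclosingCircle(k[k[:,1]<130]);print(ce,ray(c,ce,.06))
# pivot-based disc
dc=ray(c,(315.5,161),.05);print("disc",dc,"dist",np.linalg.norm(dc-p1))
E
```

```text
pot [ 0.62764532 -0.06755797] [ 0.6296017  -0.06516246] lobe 41.98497948644584 cam 1.5440058808058448 0.06240716841269966
[(0.79, [326.9, 35.3, 450.3, 157.9]), (0.72, [108.1, 182.2, 181.2, 249.5])]
(385.10797119140625, 92.79695129394531) [ 0.63050952 -0.06431346]
disc [ 0.53167937 -0.04609875] dist 0.09833596099460785
```

```bash

for i in 1; do python3 -m inch '[-1,1,0,0,0,0,-1,1,0,0,0,0,-1,1,0,0,0,0,-1,1,0,0,0,0]' | grep -E "pos"
python3 -m inch '[-1,1,0,0,0,0,-1,1,0,0,0,0,-1,1,0,0,0,0,-1,1,0,0,0,0]' | grep -E "pos"
python3 -m inch '[-0.6,0.6,0,0,0,0,-0.6,0.6,0,0,0,0,-0.6,0.6,0,0,0,0,-0.6,0.6,0,0,0,0]' | grep -E "pos"; done
python3 - <<'E'
from h import *
a=camera("top");b=camera("side");print(get_obs()["time"])
A=cv2.resize(a[150:250,300:400],(400,400),interpolation=cv2.INTER_CUBIC);B=cv2.resize(b[160:300,260:400],(400,400),interpolation=cv2.INTER_CUBIC)
cv2.imwrite("pics/f.png",np.hstack([A,B])[:,:,::-1])
for n in("top","side"):
    c=get_calibration(n)
    for r in cut_out(n,"pot_center")[:3]: print(n,r["conf"],r["bbox"],[x.round(4) for x in [ray(c,((r["bbox"][0]+r["bbox"][2])/2,(r["bbox"][1]+r["bbox"][3])/2),.045)]])
E
```

```text
position: [0.4982, -0.1748, 0.2396]
position: [0.4772, -0.2862, 0.2397]
position: [0.4647, -0.3475, 0.2395]
19.6
top 0.93 [287.6, 260.0, 315.6, 287.4] [array([0.3491, 0.0779])]
top 0.67 [282.8, 110.5, 303.7, 138.4] [array([0.8119, 0.1187])]
top 0.63 [334.8, 166.3, 372.4, 204.3] [array([ 0.621 , -0.0736])]
side 0.7 [196.5, 242.0, 237.0, 285.0] [array([0.3431, 0.0731])]
side 0.63 [332.7, 207.7, 382.3, 259.8] [array([ 0.6195, -0.0793])]
side 0.54 [384.2, 309.9, 444.4, 355.7] [array([ 0.532, -0.31 ])]
```

View pics/f.png

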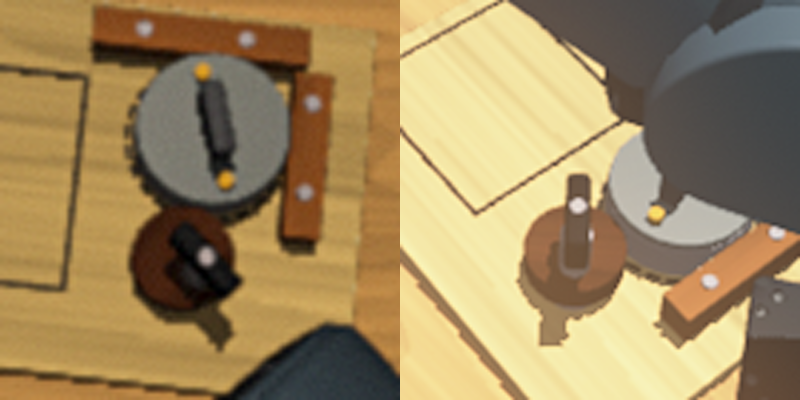

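The top crop shows the pot touching both cleats, with the disc bearing on its near side and the arm clear. Handing in.

```bash
python3 -c "
from rig import *
print(hand_in())"
```

```text
the job is handed in; nothing more can be done
None
```

I handed the job in at about 19.6 s. The pot was slid into the corner against both cleats, and the eccentric was turned to about 0.9 N m on the pot and let go. The last pictures show the lobe on the pot and the arm clear. The pressing force after release was not measured, and the hand-in returned no verdict.

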